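# Seat the steel disc in the end plate's pocket

## Robot

A 7-joint arm with a two-finger parallel gripper is mounted at the origin on the work surface. World frame = base frame: x ahead of the robot, y to its left, z up, the work surface at z = 0. Lengths are in m, angles in rad, forces in N, time in s.
With the tool pointing down it reaches from about 0.425 to 0.875 m from the base axis. Payload 4.7 kg.
Tool frame: the origin (TCP) lies midway between the tips of the shut fingers; the grasp point (between the pads) lies 19 mm behind it (ctrl.grip_point_offset is the distance from the TCP to the grasp point, in m); z points along the fingers, y is the line along which they close (so a half turn about z gives the same grasp; the last joint's range is limited). The gripper opens to 87 mm and grips with 3 to 60 N. Pads are 19 mm wide; open, the fingers measure 117 mm over their backs; the gripper's body (75 mm by 190 mm) begins 51 mm behind the grasp point.
Start: joints at [-1.31, 0.321, -0.07, 1.45, 0.023, 1.371, -0.057], TCP at [0.159, 0.63, 0.223] pointing down, gripper open.
Joint ranges: [-2.86, 2.86], [-0.3, 2.09], [-1.38, 1.24], [0.06, 2.45], [-1.56, 4.7], [0.09, 2.05], [-2.69, 2.69]. Speed limits (rad/s): [2.57, 2.57, 3.14, 3.14, 3.14, 3.14, 3.14].

## Interface

Orientations are given as a rotation vector (axis times angle).
In Python, from bench import ctrl gives the robot as it stands.
- The arm moves only by the tool move_arm, never from a script. Its argument "increments" is text: rows parted by semicolons, each of 7 numbers parted by spaces: the shift along the world's x, y, z in mm, then the turn, a rotation vector about the world's x, y, z in degrees, then the closure in counts, from 0 (fully open) to 255 (shut). A call has exactly 8 rows; each row shifts and turns the commanded pose from where the row before left it; what a row does not reach is not made up. A row lasts 1/12 s, in which the tool goes at most 41.7 mm and 7.16 degrees, less where a joint would pass 70% of its speed; a pose out of reach is approached as far as the arm can. A call with a gripper value outside its range is refused whole. The fingers move at their own pace and stop on an object; "grip_force" is the grip in N (left out, the last holds). Time passes only in rows, so rows that do not move let the fingers close, or fill a call up. It gives the time, the measured TCP pose, the force, the opening and the grip force at its end, in the units of the state.
- ctrl.get_state(): the state, without advancing time (a new reading comes with each control period).
- ctrl.get_image(name): name is "side" or "top"; returns a dict with "frame" (420x560x3 uint8, red, green, blue), "depth" (420x560 float32, m along the optical axis (not along the pixel's ray), 0 where there is no reading), "fx", "fy", "cx", "cy" (pixels), "position" and "orientation" of the camera in the world. Camera axes: x right, y down, z forward; pixel columns grow to the right and rows downward; lengths in m; the calibration is good to about 2 mm. A picture is of the moment at which its call begins.
- ctrl.close_job(): hands the job in; it is judged then, once.
Trained networks look in a picture, given as the dict that the camera call returned (one of the last four; its "shot" number tells which), for a name from the list of things; names that differ only in an ending like _2 or _b are one class to them, and where a whole thing is asked for, a point or a joint stands for the part that bears it (a point fixed in the world has none). Each returns a list of dicts, best first, with "score" (0 to 1); they miss things now and then, are a little off and sometimes report something else, mostly with a low value. They report only what shows in the picture. A call takes as long as a camera call. They do not tell look-alikes from the thing itself.
- ctrl.find_in(target, picture): "centre" ([x, y, z] in m, in world coordinates, good to about 4 mm: the middle of the surface that is visible of it).
- ctrl.silhouettes(target, picture): "region" (420x560 bool, what is visible of it).
The state is a dict: "time": time; "joint_positions": joint angles; "qd": joint speeds; "joint_torque": joint torques, N m; "position": TCP position; "tool_rot": TCP orientation; "ft_force": force on the tool from outside, world axes, zero at the start; "torque": the same for the moment, N m; "grip_width": opening from 0.0 (shut) to 1.0 (fully open); "grip_force": force on a finger pad.
Only numpy, scipy, OpenCV 4.12 (cv2) and the standard library are available. Lean on these libraries where they do the work, as an engineer would, in place of code of your own. Each camera call takes 0.05 s, during which the arm holds its last target. There are 200 camera calls.

## Task

Pick up the steel disc from the cork mat and set it down flat on the bare, unpocketed half of the aluminium plate on the cross slide, well clear of the pocket. Then slide it gently along the plate, without lifting it, until it drops fully home in the round pocket, and let go of it. Do not press hard enough to mark the plate, and leave the other things on the bench where they are.

Things in the scene. Friction and masses are not known exactly. Their poses are not given: they have to be found in the camera images.
- disc_center (a point): Centre (half-way up) of the loose solid steel disc, 44 mm in diameter and 14 mm thick, about 165 g; its z axis is the disc's axis. It lies flat on a fixed square cork mat 120 x 120 mm, 3 mm thick. Lying free on the plate it slides under a sideways push of 1 to 2 N.
- cross: Grey cross slide fixed on the bench, carrying a flat aluminium plate 120 mm (this body's x) by 180 mm (its y), 15 mm thick, flat top 60 mm up, nothing above it. Origin: centre of the base's underside, on the bench; z up. Disc centre above this origin: 67 mm resting on the plate, 62 mm seated in the pocket (then 9 mm stand proud). The rigid plate is marked by more than 25 N.
- pocket_mid (a point): Mid-travel place of the plate's only pocket, level with the plate's top (x 0, y -38, z 60 mm in the cross slide's frame). Pocket: round, 48 mm wide, 5 mm deep, flat dark floor. The slides are locked off-centre by an unmeasured amount, not in this reading: the real pocket centre lies anywhere within +/-9 mm of here in the cross slide's x and in y.
- bare_mid (a point): Middle of the bare, flat half of the plate, on its top surface (x 0, y +38, z 60 mm in the cross slide's frame; same axes). The plate may sit up to 9 mm off this too. Disc and plate slide as metal on metal, friction varies.
- capacitor: Bystander: upright aluminium can capacitor, 36 mm diameter, 65 mm tall; origin at centre of its underside.
- reel: Bystander: reel of copper wire standing on its flange, 56 mm diameter, 36 mm tall; origin at centre of its underside.
- meter: Bystander: orange clamp meter lying on its back, 75 x 160 x 32 mm with a 62 mm wide jaw loop at its +y end; origin at centre of its body's underside.
Mind the look-alikes: they are no part of the job. What is shaped like the cross but orange or pink is not meant.

How it is judged:
By the outcome, as a careful person would: the job done as asked, in the order asked, and still so for the second after the job is handed in, with the robot touching nothing.
It also fails if it takes over 72 s, if anything falls off the work surface, if the arm or the gripper's body presses on something with over 40 N, if the wrist force passes 120 N, or if a joint passes its speed limit or range.

## Working session

There is one attempt and no reset: what is moved stays moved. The work goes in short steps, Python scripts to look and compute and a tool call to move; the robot and the scene stay as the last step left them, time stands still between calls to the robot, and variables do not carry over. Pictures are saved under pics/ and viewed, at most 10 in all, crops included, and the job is handed in when it is done.

Besides the shell and the picture viewer there is one more tool, called after "Request:" as name(argument=value, ...) on one line, values as JSON. move_arm: Moves the arm, as the interface text tells. Its arguments: {"type":"object","properties":{"increments":{"type":"string"},"grip_force":{"type":"number"}},"required":["increments"]}

```bash
mkdir -p pics; cat > h.py <<'E'
import numpy as np, cv2
from scipy.spatial.transform import Rotation as R
from bench import ctrl
def rot(o):
    o=np.array(o,float)
    if o.shape==(3,3): return o
    return (R.from_rotvec(o) if o.size==3 else R.from_quat(o)).as_matrix()
def cloud(p):
    d=p["depth"]; v,u=np.mgrid[:d.shape[0],:d.shape[1]]
    c=np.stack([(u-p["cx"])/p["fx"]*d,(v-p["cy"])/p["fy"]*d,d],-1)
    w=c@rot(p["orientation"]).T+np.array(p["position"]); w[d==0]=np.nan
    return w
def save(p,n): cv2.imwrite(f"pics/{n}.png",p["frame"][...,::-1])
E
python3 - <<'E'
from h import *
np.set_printoptions(precision=4,suppress=True)
for n in("side","top"):
    p=ctrl.get_image(n); save(p,n+"0"); np.savez(n+"0.npz",**{k:v for k,v in p.items()})
    print(n,p["position"],p["orientation"])
    for t in("disc_center","cross","capacitor","reel","meter"):
        for r in ctrl.find_in(t,p)[:3]: print(t,np.array(r["centre"]),round(r["score"],2))
print(ctrl.get_state())
E
```

```text
side [0.5001 0.6063 0.9063] [-0.0834  2.93   -1.0435]
disc_center [0.5032 0.3004 0.0143] 0.8
cross [ 0.7878 -0.1377  0.0596] 0.95
cross [ 0.7284 -0.3943  0.0599] 0.9
cross [ 0.5763 -0.1025  0.0524] 0.68
capacitor [0.7625 0.1152 0.0558] 0.81
reel [0.7372 0.2465 0.0337] 0.69
meter [ 0.4691 -0.4091  0.0324] 0.95
top [ 0.4858 -0.0904  1.2315] [-2.1919  2.1805 -0.0513]
disc_center [0.5069 0.2977 0.0147] 0.63
cross [ 0.3321 -0.0387  0.0607] 0.96
cross [ 0.5713 -0.1234  0.0621] 0.83
cross [ 0.7963 -0.1537  0.0592] 0.72
capacitor [0.7605 0.1046 0.0652] 0.51
reel [0.741  0.2371 0.0353] 0.63
meter [ 0.4633 -0.4277  0.0333] 0.82
{'time': 0.6, 'joint_positions': array([-1.3099,  0.321 , -0.0701,  1.4505,  0.0226,  1.3708, -0.0569]), 'qd': array([ 0.0012, -0.001 , -0.0016,  0.0016,  0.0001,  0.0002, -0.0007]), 'joint_torque': array([  0.    , -49.0796,  -0.403 , -31.2611,  -0.0637,   0.0338,
         0.    ]), 'position': array([0.1588, 0.6303, 0.2226]), 'tool_rot': array([0.3866, 3.1176, 0.0002]), 'ft_force': array([-0.4053,  0.1306,  0.0337]), 'torque': array([ 0.012 , -0.0361, -0.0152]), 'grip_force': 0.0, 'grip_width': 0.9969843181638873}
```

View pics/top0.png

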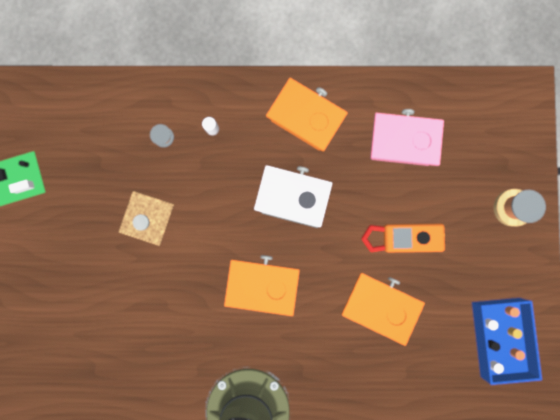

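View pics/side0.png

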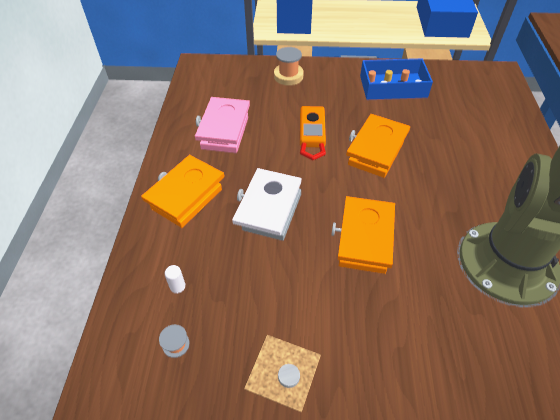

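The top view shows the white or aluminium plate at (293,196) with its dark pocket at (307,200), and the disc on cork at (140,222). The orange and pink slides are look-alikes. Next I'll measure these precisely.

```bash
python3 - <<'E'
from h import *
np.set_printoptions(precision=4,suppress=True)
for n in("top","side"):
    p=dict(np.load(n+"0.npz",allow_pickle=True)); w=cloud(p); f=p["frame"].astype(int)
    g=f.mean(-1); sat=f.max(-1)-f.min(-1)
    def roi(c,r): return np.hypot(w[...,0]-c[0],w[...,1]-c[1])<r
    m=roi((.572,-.115),.14)&(sat<40)&(abs(w[...,2]-.06)<.0045)&(g>150)
    # include pocket: hull
    pts=w[m][:,:2]; mm=(m*255).astype(np.uint8); mm=cv2.morphologyEx(mm,cv2.MORPH_OPEN,np.ones((3,3)))
    q=w[mm>0]; rect=cv2.minAreaRect((q[:,:2]*1000).astype(np.float32)); print(n,"plate",rect,np.median(q[:,2]))
    k=roi((.57,-.15),.08)&(g<110)&(sat<40)&(w[...,2]>.045)
    kk=cv2.morphologyEx((k*255).astype(np.uint8),cv2.MORPH_OPEN,np.ones((3,3))); q=w[kk>0]
    print("pocket",q.mean(0),np.median(q[:,2]),len(q),np.ptp(q,axis=0), cv2.minEnclosingCircle((q[:,:2]*1000).astype(np.float32)))
    d=roi((.505,.299),.05)&(w[...,2]>.0115)&(w[...,2]<.025); q=w[d]
    print("disc",q.mean(0),np.median(q[:,2]),len(q),cv2.minEnclosingCircle((q[:,:2]*1000).astype(np.float32)), rot(p["orientation"]).round(3).tolist())
    ds=roi((.505,.299),.05)&(sat<35)&(w[...,2]>.0115);q=w[ds];print("disc colour",q.mean(0),len(q),cv2.minEnclosingCircle((q[:,:2]*1000).astype(np.float32)))
E
```

```text
top plate ((575.1849975585938, -119.12432861328125), (179.95655822753906, 119.94747924804688), 75.5057144165039) 0.06059146991834963<stdin>:13: RuntimeWarning: Mean of empty slice.
  ret = um.true_divide(
  return _methods._mean(a, axis=axis, dtype=dtype,
  ret = ret.dtype.type(ret / rcount)
Traceback (most recent call last):
ValueError: zero-size array to reduction operation maximum which has no identity
```

```bash
python3 - <<'E'
from h import *
np.set_printoptions(precision=4,suppress=True)
for n in("top","side"):
    p=dict(np.load(n+"0.npz",allow_pickle=True)); w=cloud(p); f=p["frame"].astype(int)
    g=f.mean(-1); sat=f.max(-1)-f.min(-1)
    def roi(c,r): return np.hypot(w[...,0]-c[0],w[...,1]-c[1])<r
    def circ(m):
        m=cv2.morphologyEx((m*255).astype(np.uint8),cv2.MORPH_OPEN,np.ones((3,3)));q=w[m>0]
        return q.mean(0),np.median(q[:,2]),len(q),cv2.minEnclosingCircle((q[:,:2]*1000).astype(np.float32)),2e3*np.sqrt(np.linalg.eigvalsh(np.cov(q[:,:2].T)))*2
    m=roi((.575,-.119),.115)&(g>150)&(sat<50)&(w[...,2]>.055)
    q=w[m]; rect=cv2.minAreaRect((q[:,:2]*1000).astype(np.float32)); print(n,"plate",rect,np.median(q[:,2]))
    uv=(200,307) if n=="top" else (188,273)
    print(f[uv],w[uv])
    print("pocket",circ(roi(w[uv],.04)&(g<140)&(w[...,2]>.04)))
    d=roi((.505,.299),.05)&(sat<35); print("disc colour",circ(d))
    d=roi((.505,.299),.05)&(w[...,2]>.0125); print("disc z",circ(d))
E
```

```text
top plate ((585.3623046875, -121.75540161132812), (180.22483825683594, 140.92835998535156), 75.5627212524414) 0.0606440503241511
[116 117 125] [ 0.5657 -0.1558  0.0555]
pocket (array([ 0.566 , -0.1551,  0.0558]), np.float64(0.05582391057153524), 173, ((566.8204956054688, -154.97708129882812), 20.039628982543945), array([39.2147, 40.0534]))
disc colour (array([0.5059, 0.2967, 0.0171]), np.float64(0.01736626681586184), 201, ((504.0753479003906, 300.0253601074219), 24.86899757385254), array([42.5335, 45.8919]))
disc z (array([0.5054, 0.2962, 0.0175]), np.float64(0.017450540780098), 196, ((504.3863525390625, 297.0161437988281), 22.51399803161621), array([42.4452, 44.9426]))
side plate ((584.3629150390625, -122.60940551757812), (185.71974182128906, 141.09335327148438), 75.80074310302734) 0.06082088739028013
[110 111 124] [ 0.5643 -0.1576  0.0551]
pocket (array([ 0.5652, -0.158 ,  0.0562]), np.float64(0.05606899995585857), 169, ((565.33740234375, -158.82278442382812), 22.45746421813965), array([41.9864, 45.6178]))
disc colour (array([0.5045, 0.2988, 0.0167]), np.float64(0.017231351338672818), 417, ((505.0270690917969, 297.106689453125), 21.865406036376953), array([43.745 , 45.1808]))
disc z (array([0.5045, 0.2973, 0.0173]), np.float64(0.017357446942246946), 393, ((505.2929992675781, 296.24749755859375), 22.300752639770508), array([43.6796, 44.0876]))
```

Request:
move_arm(increments="12 -12 0 0 0 0 0;20 -20 0 0 0 0 0;25 -24 0 0 0 0 0;26 -25 0 0 0 0 0;26 -25 0 0 0 0 0;26 -25 0 0 0 0 0;26 -25 0 0 0 0 0;26 -25 0 0 0 0 0", grip_force=15)

```text
time: 1.27
position: [0.3476, 0.4466, 0.2229]
tool_rot: [0.388, 3.117, 0.0]
ft_force: [0.9, 0.7, 0.5]
grip_width: 0.998
grip_force: 0.0
```

Request:
move_arm(increments="26 -25 -12 0 0 0 0;26 -25 -15 0 0 0 0;26 -25 -15 0 0 0 0;26 -25 -15 0 0 0 0;25 -24 -15 0 0 0 0;18 -18 -15 0 0 0 0;12 -10 -15 0 0 0 0;0 0 -10 0 0 0 0")

```text
time: 1.93
position: [0.5079, 0.2911, 0.1094]
tool_rot: [0.399, 3.115, -0.004]
ft_force: [0.1, -1.0, 0.3]
grip_width: 1.002
grip_force: 0.0
```

Request:
move_arm(increments="0 0 -12 0 0 0 0;0 0 -12 0 0 0 0;0 0 -12 0 0 0 0;0 0 -10 0 0 0 0;0 0 0 0 0 0 0;0 0 0 0 0 0 0;0 0 0 0 0 0 0;0 0 0 0 0 0 0")

```text
time: 2.6
position: [0.5053, 0.2979, 0.0654]
tool_rot: [0.386, 3.117, 0.002]
ft_force: [-0.5, -0.8, -0.6]
grip_width: 1.0
grip_force: 0.0
```

```bash
python3 - <<'E'
from h import *
s=ctrl.get_state();print(s["position"],R.from_rotvec(s["tool_rot"]).as_matrix().round(4))
p=ctrl.get_image("side");cv2.imwrite("pics/s1.png",cv2.resize(p["frame"][300:,180:380,::-1],None,fx=4,fy=4))
E
```

```text
[0.50529173 0.29790607 0.06541993] [[-0.9698  0.2439  0.0013]
 [ 0.2439  0.9698  0.001 ]
 [-0.0011  0.0013 -1.    ]]
```

View pics/s1.png

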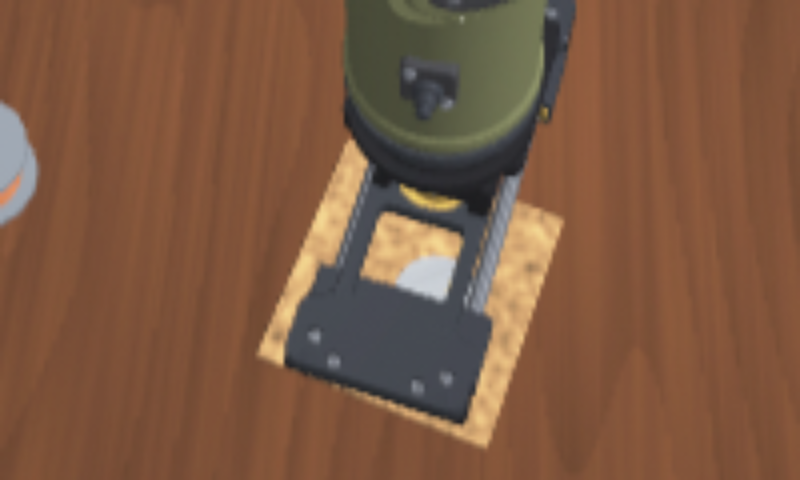

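The crop shows the open gripper astride the disc, which is at about (430,280). I'll descend to z ≈ 5 mm and close.

Request:
move_arm(increments="0 0 -12 0 0 0 0;0 0 -12 0 0 0 0;0 0 -12 0 0 0 0;0 0 -10 0 0 0 0;0 0 -7 0 0 0 0;0 0 -4 0 0 0 0;0 0 -3 0 0 0 0;0 0 0 0 0 0 0")

```text
time: 3.32
position: [0.5048, 0.2972, 0.0042]
tool_rot: [-0.387, -3.117, 0.0]
ft_force: [-0.7, -0.4, -0.0]
grip_width: 1.004
grip_force: 0.0
```

Request:
move_arm(increments="0 0 0 0 0 0 100;0 0 0 0 0 0 110;0 0 0 0 0 0 120;0 0 0 0 0 0 130;0 0 0 0 0 0 140;0 0 0 0 0 0 150;0 0 0 0 0 0 160;0 0 0 0 0 0 160")

```text
time: 3.98
position: [0.5049, 0.2975, 0.0047]
tool_rot: [0.387, 3.118, 0.001]
ft_force: [0.9, 0.3, 0.1]
grip_width: 0.498
grip_force: 15.0
```

Request:
move_arm(increments="0 0 5 0 0 0 170;0 0 10 0 0 0 170;0 0 20 0 0 0 170;2 -8 25 0 0 0 170;4 -20 25 0 0 0 170;5 -24 20 0 0 0 170;6 -26 0 0 0 0 170;6 -26 0 0 0 0 170")

```text
time: 4.65
position: [0.5291, 0.193, 0.1124]
tool_rot: [0.385, 3.114, 0.004]
ft_force: [-0.5, -0.5, -1.4]
grip_width: 0.501
grip_force: 15.0
```

Request:
move_arm(increments="6 -28 0 0 0 0 170;6 -28 0 0 0 0 170;6 -28 0 0 0 0 170;6 -28 0 0 0 0 170;6 -28 0 0 0 0 170;6 -28 0 0 0 0 170;6 -28 0 0 0 0 170;5 -24 0 0 0 0 170")

```text
time: 5.32
position: [0.5749, -0.0291, 0.1105]
tool_rot: [0.389, 3.117, -0.0]
ft_force: [0.7, -0.2, -1.4]
grip_width: 0.501
grip_force: 15.0
```

Request:
move_arm(increments="5 -22 0 0 0 0 170;3 -20 0 0 0 0 170;2 -10 0 0 0 0 170;0 0 -8 0 0 0 170;0 0 -8 0 0 0 170;0 0 -5 0 0 0 170;0 0 0 0 0 0 170;0 0 0 0 0 0 170")

```text
time: 5.98
position: [0.5842, -0.0768, 0.0877]
tool_rot: [-0.383, -3.116, -0.001]
ft_force: [0.4, -0.3, -1.3]
grip_width: 0.497
grip_force: 15.0
```

Request:
move_arm(increments="1 0 -8 0 0 0 170;1 0 -7 0 0 0 170;0 0 -4 0 0 0 170;0 0 -3 0 0 0 170;0 0 -1 0 0 0 170;0 0 0 0 0 0 170;0 0 0 0 0 0 170;0 0 0 0 0 0 170", grip_force=6)

```text
time: 6.65
position: [0.5871, -0.0788, 0.0659]
tool_rot: [0.387, 3.117, 0.0]
ft_force: [-0.1, 0.2, -2.4]
grip_width: 0.503
grip_force: 6.0
```

Request:
move_arm(increments="0 0 -0.5 0 0 0 170;0 0 0 0 0 0 170;0 0 -0.5 0 0 0 170;0 0 0 0 0 0 170;0 0 -0.5 0 0 0 170;0 0 0 0 0 0 170;0 0 0 0 0 0 170;0 0 0 0 0 0 170")

```text
time: 7.32
position: [0.5868, -0.0787, 0.0641]
tool_rot: [0.387, 3.118, 0.0]
ft_force: [-0.3, -0.3, -2.0]
grip_width: 0.503
grip_force: 6.0
```

Request:
move_arm(increments="0 0 -0.5 0 0 0 170;0 0 0 0 0 0 170;0 0 -0.5 0 0 0 170;0 0 0 0 0 0 170;0 0 -0.5 0 0 0 170;0 0 0 0 0 0 170;0 0 0 0 0 0 170;0 0 0 0 0 0 170")

```text
time: 7.98
position: [0.5868, -0.0787, 0.0626]
tool_rot: [0.387, 3.118, 0.0]
ft_force: [-0.2, 0.1, -2.2]
grip_width: 0.502
grip_force: 6.0
```

Request:
move_arm(increments="0 0 -0.4 0 0 0 170;0 0 0 0 0 0 170;0 0 0 0 0 0 170;0 0 0 0 0 0 170;0 0 0 0 0 0 170;0 0 0 0 0 0 170;0 0 0 0 0 0 170;0 0 0 0 0 0 170")

```text
time: 8.65
position: [0.5868, -0.0787, 0.0622]
tool_rot: [0.387, 3.118, 0.0]
ft_force: [-0.1, 0.6, -2.1]
grip_width: 0.504
grip_force: 6.0
```

Request:
move_arm(increments="0 0 -0.4 0 0 0 170;0 0 0 0 0 0 170;0 0 0 0 0 0 170;0 0 0 0 0 0 170;0 0 0 0 0 0 170;0 0 0 0 0 0 170;0 0 0 0 0 0 170;0 0 0 0 0 0 170")

```text
time: 9.32
position: [0.5868, -0.0787, 0.0618]
tool_rot: [0.387, 3.118, 0.0]
ft_force: [-0.7, -0.4, -1.6]
grip_width: 0.501
grip_force: 6.0
```

Request:
move_arm(increments="0 0 -0.4 0 0 0 170;0 0 0 0 0 0 170;0 0 0 0 0 0 170;0 0 0 0 0 0 170;0 0 0 0 0 0 170;0 0 0 0 0 0 170;0 0 0 0 0 0 170;0 0 0 0 0 0 170")

```text
time: 9.98
position: [0.5869, -0.0787, 0.0616]
tool_rot: [0.387, 3.117, 0.0]
ft_force: [-1.8, 0.7, 2.6]
grip_width: 0.5
grip_force: 6.0
```

Request:
move_arm(increments="0 0 0 0 0 0 112;0 0 0 0 0 0 112;0 0 0 0 0 0 112;0 0 0.3 0 0 0 112;0 0 0 0 0 0 112;0 0 0 0 0 0 112;0 0 0 0 0 0 112;0 0 0 0 0 0 112", grip_force=4)

```text
time: 10.65
position: [0.5868, -0.0787, 0.0617]
tool_rot: [0.387, 3.118, 0.0]
ft_force: [0.1, 0.5, 0.3]
grip_width: 0.564
grip_force: 0.0
```

```bash
python3 - <<'E'
from h import *
p=ctrl.get_image("side");cv2.imwrite("pics/s2.png",cv2.resize(p["frame"][130:270,190:390,::-1],None,fx=4,fy=4))
p=ctrl.get_image("top");cv2.imwrite("pics/t2.png",cv2.resize(p["frame"][130:270,190:390,::-1],None,fx=4,fy=4))
E
```

```text
(no output)
```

View pics/s2.png

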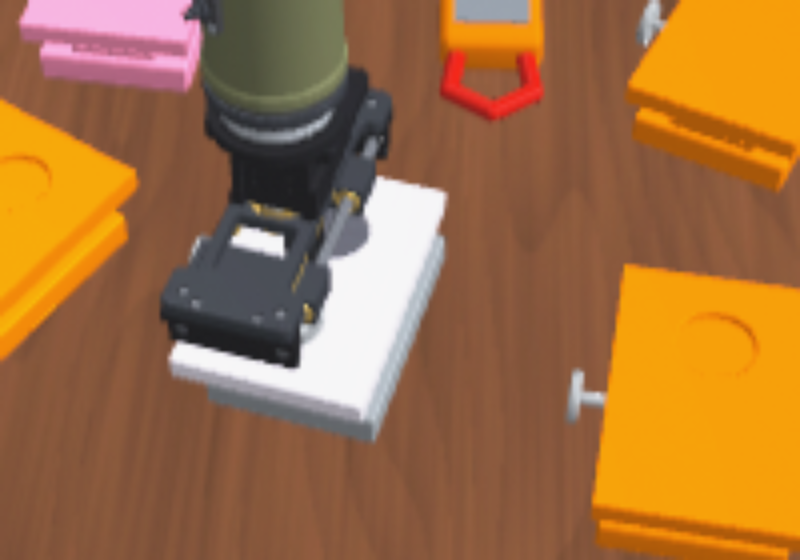

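Request:
move_arm(increments="-0.4 -1.5 0 0 0 0 112;-0.8 -3 0 0 0 0 112;-0.8 -3 0 0 0 0 112;-0.8 -3 0 0 0 0 112;-0.8 -3 0 0 0 0 112;-0.8 -3 0 0 0 0 112;-0.8 -3 0 0 0 0 112;-0.8 -3 0 0 0 0 112")

```text
time: 11.42
position: [0.5807, -0.1015, 0.0617]
tool_rot: [0.387, 3.118, 0.0]
ft_force: [0.5, 0.8, 0.4]
grip_width: 0.557
grip_force: 0.6
```

Request:
move_arm(increments="-0.8 -3 0 0 0 0 112;-0.8 -3 0 0 0 0 112;-0.8 -3 0 0 0 0 112;-0.8 -3 0 0 0 0 112;-0.8 -3 0 0 0 0 112;-0.8 -3 0 0 0 0 112;-0.8 -3 0 0 0 0 112;-0.8 -3 0 0 0 0 112")

```text
time: 12.08
position: [0.5743, -0.1255, 0.0617]
tool_rot: [0.387, 3.118, 0.0]
ft_force: [0.3, 1.5, -1.1]
grip_width: 0.559
grip_force: 0.6
```

Request:
move_arm(increments="-0.8 -3 0 0 0 0 112;-0.8 -3 0 0 0 0 112;-0.8 -3 0 0 0 0 112;-0.6 -2 0 0 0 0 112;-0.4 -1.5 0 0 0 0 112;-0.3 -1 0 0 0 0 112;0 0 0 0 0 0 112;0 0 0 0 0 0 112")

```text
time: 12.75
position: [0.5707, -0.1389, 0.0617]
tool_rot: [0.387, 3.118, -0.0]
ft_force: [0.4, 1.0, -0.0]
grip_width: 0.56
grip_force: 0.2
```

```bash
python3 - <<'E'
from h import *
print(ctrl.get_state()["position"])
p=ctrl.get_image("side");cv2.imwrite("pics/s3.png",cv2.resize(p["frame"][150:250,210:330,::-1],None,fx=6,fy=6))
E
```

```text
[ 0.57069636 -0.13894078  0.06170954]
```

View pics/s3.png

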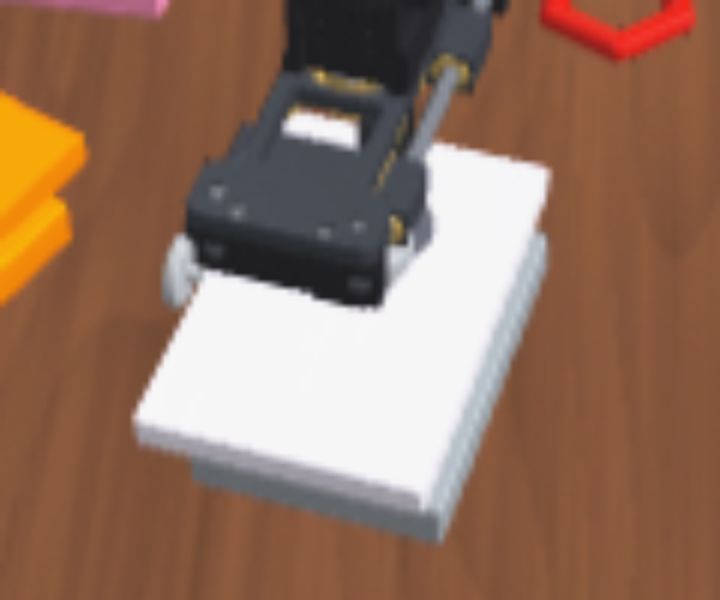

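Request:
move_arm(increments="-0.4 -1.5 0 0 0 0 112;-0.4 -1.5 0 0 0 0 112;-0.4 -1.5 0 0 0 0 112;-0.4 -1.5 0 0 0 0 112;-0.4 -1.5 0 0 0 0 112;-0.4 -1.5 0 0 0 0 112;-0.3 -1 0 0 0 0 112;0 0 0 0 0 0 112")

```text
time: 13.47
position: [0.568, -0.149, 0.0618]
tool_rot: [0.387, 3.117, 0.0]
ft_force: [0.3, 2.0, 0.9]
grip_width: 0.564
grip_force: 0.7
```

Request:
move_arm(increments="-0.3 -1 0 0 0 0 112;-0.3 -1 0 0 0 0 112;-0.3 -1 0 0 0 0 112;-0.3 -1 0 0 0 0 112;-0.3 -1 0 0 0 0 112;-0.3 -1 0 0 0 0 112;0 0 0 0 0 0 112;0 0 0 0 0 0 112")

```text
time: 14.13
position: [0.5658, -0.1554, 0.0615]
tool_rot: [-0.388, -3.117, 0.001]
ft_force: [-0.1, 0.4, -0.5]
grip_width: 0.56
grip_force: 0.0
```

```bash
cat > m.py <<'E'
from h import *
import sys
print(ctrl.get_state()["position"],ctrl.get_state()["ft_force"])
for n in("side","top"):
    p=ctrl.get_image(n); w=cloud(p); f=p["frame"].astype(int)
    d=np.hypot(w[...,0]-.566,w[...,1]+.1565)
    m=(d<.03)&(w[...,2]>.05)&(w[...,2]<.085)
    q=w[m]; g=f[m].mean(-1)
    print(n,len(q),np.histogram(q[:,2]*1e3,np.arange(50,86,2)))
    if n==sys.argv[1]:
        v,u=np.argwhere(d<.06).mean(0).astype(int)
        cv2.imwrite(f"pics/{sys.argv[2]}.png",cv2.resize(p["frame"][max(v-35,0):v+35,max(u-45,0):u+45,::-1],None,fx=8,fy=8))
E
python3 m.py side s4
```

```text
[ 0.56581387 -0.15541698  0.06149224] [-0.10483675  0.4155945  -0.50514956]
side 72 (array([ 0,  0,  5,  7, 14, 15, 10,  2,  4,  8,  7,  0,  0,  0,  0,  0,  0]), array([50, 52, 54, 56, 58, 60, 62, 64, 66, 68, 70, 72, 74, 76, 78, 80, 82,
       84]))
top 0 (array([0, 0, 0, 0, 0, 0, 0, 0, 0, 0, 0, 0, 0, 0, 0, 0, 0]), array([50, 52, 54, 56, 58, 60, 62, 64, 66, 68, 70, 72, 74, 76, 78, 80, 82,
       84]))
```

View pics/s4.png

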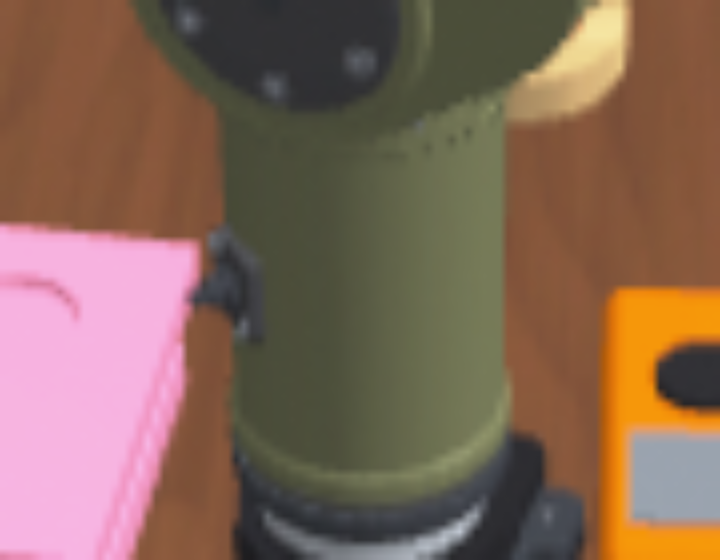

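The crop missed the disc and shows only the arm, and the height readings around it are mixed. I'll push on in small steps and watch the force.

Request:
move_arm(increments="-0.2 -0.7 0 0 0 0 112;0 0 0 0 0 0 112;-0.2 -0.7 0 0 0 0 112;0 0 0 0 0 0 112;-0.2 -0.7 0 0 0 0 112;0 0 0 0 0 0 112;0 0 0 0 0 0 112;0 0 0 0 0 0 112")

```text
time: 14.9
position: [0.5657, -0.1565, 0.0617]
tool_rot: [0.386, 3.118, 0.001]
ft_force: [-0.0, 0.5, 0.8]
grip_width: 0.559
grip_force: 0.7
```

Request:
move_arm(increments="-0.2 -0.7 0 0 0 0 112;0 0 0 0 0 0 112;-0.2 -0.7 0 0 0 0 112;0 0 0 0 0 0 112;0 0 0 0 0 0 112;0 0 0 0 0 0 112;0 0 0 0 0 0 112;0 0 0 0 0 0 112")

```text
time: 15.57
position: [0.5652, -0.1583, 0.0617]
tool_rot: [0.387, 3.118, -0.0]
ft_force: [-0.0, 1.2, -0.1]
grip_width: 0.557
grip_force: 0.4
```

```bash
sed -i 's/^        v,u=.*/        c=(np.array([.566,-.1565,.067])-p["position"])@rot(p["orientation"]);u=int(p["fx"]*c[0]\/c[2]+p["cx"]);v=int(p["fy"]*c[1]\/c[2]+p["cy"])/' m.py; python3 m.py side s5
```

```text
[ 0.5651808  -0.15833813  0.06168626] [-0.04323563  1.17922757 -0.07784256]
side 88 (array([ 0,  0,  4,  6, 12, 15, 21,  5, 10,  8,  6,  1,  0,  0,  0,  0,  0]), array([50, 52, 54, 56, 58, 60, 62, 64, 66, 68, 70, 72, 74, 76, 78, 80, 82,
       84]))
top 0 (array([0, 0, 0, 0, 0, 0, 0, 0, 0, 0, 0, 0, 0, 0, 0, 0, 0]), array([50, 52, 54, 56, 58, 60, 62, 64, 66, 68, 70, 72, 74, 76, 78, 80, 82,
       84]))
```

View pics/s5.png

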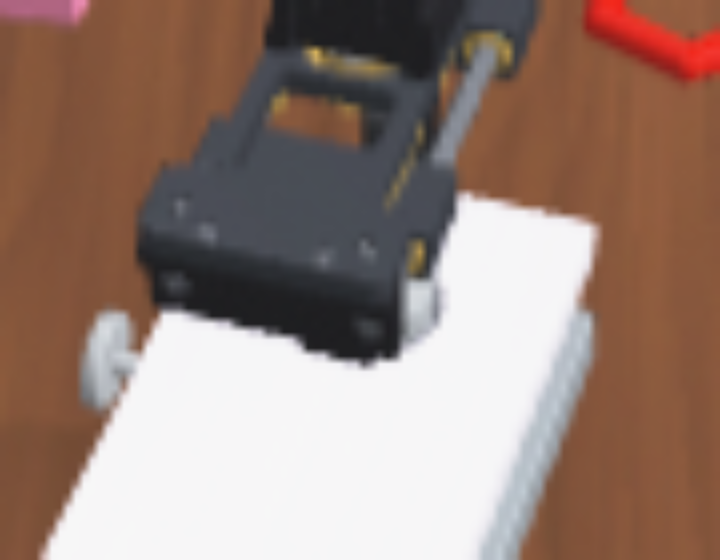

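The fingers still hide the seat, so I'll open, rise and move aside to look.

Request:
move_arm(increments="0 0.5 0 0 0 0 90;0 0 0 0 0 0 60;0 0 0 0 0 0 30;0 0 0 0 0 0 20;0 0 5 0 0 0 20;0 0 15 0 0 0 20;0 0 25 0 0 0 20;0 0 25 0 0 0 20")

```text
time: 16.33
position: [0.5645, -0.1577, 0.1321]
tool_rot: [-0.387, -3.116, 0.0]
ft_force: [1.3, 1.0, 0.6]
grip_width: 0.916
grip_force: 0.0
```

Request:
move_arm(increments="0 -10 10 0 0 0 20;0 -25 0 0 0 0 20;0 -30 0 0 0 0 20;0 -30 0 0 0 0 20;0 -30 0 0 0 0 20;0 -25 0 0 0 0 20;0 -10 0 0 0 0 20;0 0 0 0 0 0 20")

```text
time: 17.0
position: [0.5635, -0.3218, 0.1415]
tool_rot: [-0.395, -3.116, 0.003]
ft_force: [-0.0, -0.5, -0.2]
grip_width: 0.923
grip_force: 0.0
```

```bash
cat > n.py <<'E'
from h import *
import sys
print(ctrl.get_state()["position"])
p=ctrl.get_image("side"); w=cloud(p)
m=(np.hypot(w[...,0]-.566,w[...,1]+.1565)<.035)&(w[...,2]>.0645)&(w[...,2]<.085); q=w[m]
print(len(q),q.mean(0),cv2.minEnclosingCircle((q[:,:2]*1000).astype(np.float32)),np.percentile(q[:,2],[10,50,90]))
A=np.c_[q[:,:2]-q[:,:2].mean(0),np.ones(len(q))];print("plane",np.linalg.lstsq(A,q[:,2],rcond=None)[0])
c=(np.array([.566,-.1565,.067])-p["position"])@rot(p["orientation"]);u=int(p["fx"]*c[0]/c[2]+p["cx"]);v=int(p["fy"]*c[1]/c[2]+p["cy"])
cv2.imwrite(f"pics/{sys.argv[1]}.png",cv2.resize(p["frame"][v-35:v+35,u-45:u+45,::-1],None,fx=8,fy=8))
E
python3 n.py s6
```

```text
[ 0.56351261 -0.32178057  0.14145687]
201 [ 0.56552682 -0.15515855  0.06953683] ((566.35107421875, -157.22459411621094), 34.3054313659668) [0.06670979 0.0696584  0.07178938]
plane [ 0.0205336  -0.02411623  0.06953683]
```

View pics/s6.png

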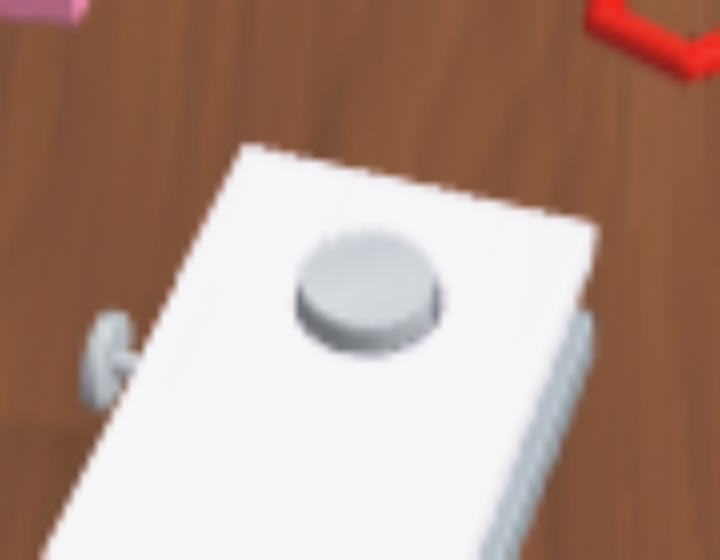

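The disc sits in the pocket position with its top at about 69.6 mm (69 is expected seated, 74 on the plate). I'll check flatness and the bystanders.

```bash
python3 - <<'E'
from h import *
np.set_printoptions(precision=4,suppress=True)
for n in("side","top"):
    p=ctrl.get_image(n); w=cloud(p)
    m=(np.hypot(w[...,0]-.566,w[...,1]+.1565)<.016)&(w[...,2]>.06)&(w[...,2]<.085); q=w[m]
    if len(q)>5:
        A=np.c_[q[:,:2]-q[:,:2].mean(0),np.ones(len(q))];s,r,*_=np.linalg.lstsq(A,q[:,2],rcond=None);print(n,len(q),s,np.sqrt(r/len(q)))
    for t in("capacitor","reel","meter"):
        for r in ctrl.find_in(t,p)[:1]: print(t,np.array(r["centre"]),round(r["score"],2))
E
```

```text
side 98 [-0.0263 -0.0138  0.0702] [0.0014]
capacitor [0.7637 0.1146 0.0558] 0.59
reel [0.7398 0.2512 0.0325] 0.55
meter [ 0.4722 -0.4088  0.0311] 0.86
top 117 [-0.0196  0.0125  0.0696] [0.0022]
reel [0.7421 0.2367 0.0338] 0.94
```

```bash
python3 -c "
from bench import ctrl
print(ctrl.close_job())"
```

```text
the job is handed in; nothing more can be done
None
```

The disc was set down on the bare half, slid along the plate into the pocket and released. The cameras show it seated flat, with its top about 69.6 mm up, and the job is handed in at about 17 s; no verdict came back.

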